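# Seal the double-lidded caddy and lift off its outer lid

### The arm

A 6-joint arm with a two-finger parallel gripper is mounted at the origin on a cart in front of the work surface, level with it; the furniture and walls round the work are solid. World frame = base frame: x ahead of the robot, y to its left, z up, the work surface at z = 0. Lengths are in m, angles in rad, forces in N, time in s.
With the tool pointing down it reaches from about 0.35 to 0.85 m from the base axis. Payload 8.1 kg.
Tool frame: the origin (TCP) lies at the very end of the fingers, on their centre line; the grasp point (between the pads) lies robot.tcp_to_grasp behind it (robot.tcp_to_grasp is the distance from the TCP to the grasp point, in m); z points along the fingers, y is the line along which they close (so a half turn about z gives the same grasp; the last joint's range is limited). The gripper opens to 93 mm and grips with 3 to 60 N. Pads are 15 mm wide; open, the fingers measure 128 mm over their backs; the gripper's body (75 mm by 188 mm) begins 65 mm behind the grasp point.
Start: joints at [1.054, 0.13, 1.488, -0, 1.523, -0.085], TCP at [0.251, 0.545, 0.198] pointing down, gripper open.
Joint ranges: [-2.96, 2.96], [-0.89, 2.26], [0.02, 2.5], [-1.34, 4.48], [0, 2.73], [-2.66, 2.66]. Speed limits (rad/s): [2.39, 2.39, 2.79, 3.14, 3.14, 3.14].

### API

Orientations are given as a rotation vector (axis times angle).
In Python, from plant import robot gives the robot as it stands. The module is installed in compiled form; this text tells all that it offers.
- The arm moves only by the shell command python3 -m pendant 'ROWS' [FORCE]. ROWS is JSON, a list that holds one entry, the list of rows, each a list of 5 numbers: the opening, from 0 (shut) to 1 (fully open), then the shift along the tool's x, y, z in cm, then the turn about the tool's z in degrees. In form: [[[fingers, x, y, z, roll], ...]]. A call has 1 to 8 rows; each row shifts and turns the commanded pose from where the row before left it, along the tool's axes as they then stand; what a row does not reach is not made up. A row lasts 1/10 s, in which the tool goes at most 50 mm and 8.59 degrees, less where a joint would pass 70% of its speed; a pose out of reach is approached as far as the arm can. A call is refused whole if a number of a shift passes 5 or a number of a turn 8.59, either way. A call with a gripper value outside its range is refused whole. The fingers move at their own pace and stop on an object; FORCE is the grip in N (left out, the last holds). Time passes only in rows, so rows that do not move let the fingers close. It gives the time, the measured TCP pose, the force, the opening and the grip force at its end, in the units of the state.
- robot.read_state(): the state, without advancing time (a new reading comes with each control period).
- robot.read_camera(name): name is "scene" or "top" or "wrist"; returns a dict with "img" (420x560x3 uint8, blue, green, red), "K" (3x3 intrinsics, pixels), "k1" (the pictures are not rectified: a ray, as slopes to the right and down, at radius r is drawn at 1 + k1 r^2 times it, then the intrinsics apply), "pose" (4x4, takes a point from camera to world coordinates). Camera axes: x right, y up, looking along -z (the intrinsics and any distortion apply to the point x, -y, -z); pixel columns grow to the right and rows downward; lengths in m; the calibration is good to about 2 mm. A picture is of the moment at which its call begins. There is no depth.
- robot.close_job(): hands the job in; it is judged then, once.
The state is a dict: "t": time; "q": joint angles; "dq": joint speeds; "joint_torque": joint torques, N m; "tool_pos": TCP position; "orientation": TCP orientation; "force": force on the tool from outside, world axes, zero at the start; "wrist_torque": the same for the moment, N m; "opening": finger opening in m; "gripper_force": force on a finger pad.
Only numpy, scipy, OpenCV 4.12 (cv2) and the standard library are available. Lean on these libraries where they do the work, as an engineer would, in place of code of your own. Each camera call takes 0.05 s, during which the arm holds its last target. There are 200 camera calls.

### The job

The two lids of the steel caddy stand nested together on the worktop. Carry both together by the knob of the inner lid to the caddy, lower them onto its mouth and press them fully home, then take hold of the outer lid alone, lift it straight off and finish while still holding it, still and level, about 10 cm above where it sat, so that it can be wiped. The inner lid must stay fully seated in the caddy, the caddy must stay upright where it stands, and the other things on the worktop must be left where they are.

Things in the scene. Friction and masses are not known exactly. Their poses are not given: they have to be found in the camera images.
- caddy: Loose upright round steel caddy, open at the top, 0.85 kg; origin at the centre of its underside, z up. Foot 72 mm across; body 58 mm across up to 80 mm; neck 53 mm across from there to the rim at 100 mm. Bore 44 mm across, with four sprung rubber seal pads 5 to 15 mm below the rim that grip the plug of the inner lid.
- caddy_mouth (a point): Centre of the caddy's open mouth at rim height, 100 mm above its underside. Lowered lids stop about 9 mm proud on the seal; a push down of about 6 to 15 N is needed until the inner lid's flange sits on the rim. The seal then holds the inner lid with 2 to 4 N.
- inner_lid: Loose wooden inner lid, 90 g; origin at the centre of its underside, z up. Plug 41 mm across, 18 mm deep, chamfered to 36 mm at the foot; then a flange 52 mm across, 4 mm thick; then a stem and knob ending 53 mm above the origin. Fully seated, its origin is 82 mm above the caddy's underside. It starts standing on the worktop with the outer lid on it.
- inner_knob (a point): Middle of the inner lid's knob, on its axis, 45 mm above its underside. Knob 16 mm across from 39 to 50 mm above the underside, on a stem 14 mm across; it sticks up through the outer lid's hole and ends 28 mm above the outer lid's top. Lifting it carries the outer lid along, which lies loose on the flange.
- outer_lid: Loose steel outer lid, 80 g: inverted cup 62 mm across, 23 mm tall, skirt 2.5 mm thick, top 3 mm thick with a central hole 21 mm across for the knob. Origin on its axis at the skirt's lower edge, z up. Nested, origin 2 mm above the inner lid's underside; lids seated, origin 84 mm and top 107 mm above the caddy's underside.
- outer_mid (a point): Centre of the outer lid, half-way up: 11.5 mm above the skirt's lower edge. Grip it across the skirt from above, the knob standing between the fingers (28 mm proud of the lid's top); it must rise 51 mm to clear the knob.
- teaspoon: Bystander: steel teaspoon 137x28x13 mm lying between caddy and lids; leave it alone.
- lemon: Bystander: lemon 71x53x51 mm, to the left; leave it alone.
- salt_shaker: Bystander: salt shaker 44 mm across, 90 mm tall, further back; leave it alone.
- pepper_shaker: Bystander: pepper shaker 44 mm across, 90 mm tall, further back; leave it alone.
- food_tin: Bystander: round food tin 75 mm across, 58 mm tall, further back left; leave it alone.
- glass: Bystander: tall water glass 74 mm across, 148 mm tall, back right; leave it alone.
- mug: Bystander: two-tone mug 86x117x99 mm, further back; leave it alone.
Not all that is in view belongs to the job. Of the things like the outer_lid, leave any that is blue or turquoise; of the rest the smaller one is meant.

How it is judged:
On the way, in this order (a step that is already met when the one before it is completed fails the run):
1. both lids are lifted together, nested, clear of the worktop (height (world z) of inner_lid above 0.03 m and z of outer_mid in the frame of inner_lid below 0.0225 m and horizontal distance between outer_lid and inner_lid below 0.008 m), for 0.1 s.
2. the inner lid is pressed fully home in the caddy with the outer lid still nested on it (z of inner_lid in the frame of caddy between 0.078 and 0.0845 m and horizontal distance between inner_lid and caddy below 0.005 m and angle between the z axis of inner_lid and the z axis of caddy, either way round below 0.1 rad and z of outer_mid in the frame of inner_lid below 0.0225 m and horizontal distance between outer_lid and inner_lid below 0.008 m), for 0.2 s.
At the end, for the whole second after the job is handed in: Inner lid within 2.5 mm of fully home, 5 mm of centre, 0.1 rad of square; caddy upright (0.05 rad); outer lid still gripped, level within 0.25 rad, under 0.03 m/s, at least 60 mm above where it sat, touching neither caddy nor inner lid; robot touches neither of these (z of inner_lid in the frame of caddy between 0.078 and 0.0845 m and horizontal distance between inner_lid and caddy below 0.005 m and angle between the z axis of inner_lid and the z axis of caddy, either way round below 0.1 rad and angle between caddy's own z axis and vertical below 0.05 rad and z of outer_mid in the frame of caddy above 0.155 m and angle between outer_lid's own z axis and vertical below 0.25 rad and linear speed of outer_lid below 0.03 m/s and contact force between the fingers and outer_lid above 1 N and contact force between each of outer_lid, the arm, the fingers and caddy below 0.1 N and contact force between each of outer_lid, the arm, the fingers and inner_lid below 0.1 N); the arm keeps its last pose, push and grip.
It fails at once if the outer lid is taken off the inner lid while the inner lid is not seated in the caddy (z of outer_mid in the frame of inner_lid above 0.04 m and not (z of inner_lid in the frame of caddy between 0.078 and 0.0845 m and horizontal distance between inner_lid and caddy below 0.005 m and angle between the z axis of inner_lid and the z axis of caddy, either way round below 0.1 rad)).
It fails at once if the caddy is tipped or knocked away (angle between caddy's own z axis and vertical above 0.3 rad or distance of caddy from where it was at the start of the episode above 0.06 m).
It fails at once if another thing on the worktop is knocked away (more than 30 mm) (distance of any of teaspoon, lemon, salt_shaker, pepper_shaker, food_tin, glass, mug from where it was at the start of the episode above 0.03 m).
It also fails if it takes over 58 s, if anything falls off the work surface, if the arm or the gripper's body presses on something with over 40 N, if the wrist force passes 120 N, or if a joint passes its speed limit or range.

## Working session

There is one attempt and no reset: what is moved stays moved. The work goes in short steps, Python scripts to look and compute and a shell command to move; the robot and the scene stay as the last step left them, time stands still between calls to the robot, and variables do not carry over. Pictures are saved under pics/ and viewed, at most 10 in all, crops included, and the job is handed in when it is done.

```bash
mkdir -p pics
cat > h.py <<'E'
import numpy as np, cv2
from plant import robot
def cam(n):
    c=robot.read_camera(n); return c
def ray(c,u,v):
    K=c["K"]; k1=c["k1"]
    p=cv2.undistortPoints(np.array([[[u,v]]],float),np.array(K,float),np.array([k1,0,0,0],float))[0,0]
    P=np.array(c["pose"]); d=P[:3,:3]@np.array([p[0],-p[1],-1.]); return P[:3,3],d
def plane(c,u,v,z):
    o,d=ray(c,u,v); return o+d*(z-o[2])/d[2]
def proj(c,X):
    P=np.array(c["pose"]); q=P[:3,:3].T@(np.array(X)-P[:3,3]); x,y=q[0]/-q[2],-q[1]/-q[2]
    s=1+c["k1"]*(x*x+y*y); K=c["K"]; return K[0][0]*x*s+K[0][2],K[1][1]*y*s+K[1][2]
E
python3 - <<'E'
from h import *
import pickle
C={n:cam(n) for n in("scene","top","wrist")}
pickle.dump(C,open("c0.pkl","wb"))
for n in C: cv2.imwrite(f"pics/{n}0.png",C[n]["img"]); print(n,np.round(C[n]["pose"],3).tolist(),C[n]["k1"],C[n]["K"][0][0])
s=robot.read_state(); print(s); print(robot.tcp_to_grasp)
E
```

```text
scene [[0.659, 0.52, -0.543, -0.227], [-0.752, 0.447, -0.485, -0.573], [-0.009, 0.728, 0.686, 0.99], [0.0, 0.0, 0.0, 1.0]] -0.1335058366122439 491.8505009826522
top [[-0.01, 0.982, -0.19, 0.302], [-1.0, -0.013, -0.017, 0.031], [-0.019, 0.19, 0.982, 1.15], [0.0, 0.0, 0.0, 1.0]] -0.07147222505850447 437.3027353393666
wrist [[0.418, -0.872, -0.254, 0.179], [0.908, 0.401, 0.12, 0.577], [-0.002, -0.281, 0.96, 0.382], [0.0, 0.0, 0.0, 1.0]] 0.02211938304696554 335.40650022093746
{'t': 0.15, 'q': array([ 1.05357961e+00,  1.30996323e-01,  1.48905828e+00,  2.49629896e-05,
        1.52303372e+00, -8.53988681e-02]), 'dq': array([-0.00036583, -0.00392048, -0.00420927, -0.00072321, -0.00098026,
       -0.00023739]), 'joint_torque': array([ 7.69501657e-04, -5.60482264e+01, -4.92329764e+01,  7.68922549e-02,
        3.05365480e-02, -1.46466282e-04]), 'tool_pos': array([0.25083711, 0.54450452, 0.1968073 ]), 'orientation': array([-6.72941657e-01, -3.06819338e+00,  2.23160096e-03]), 'force': array([ 0.29136152, -0.03093611, -0.65369887]), 'wrist_torque': array([-0.07139769, -0.02469718,  0.00801625]), 'gripper_force': 0.0, 'opening': 0.0930299167329818}
0.0188
```

View pics/top0.png

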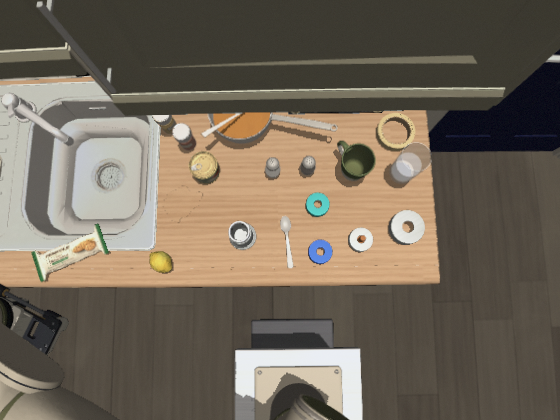

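View pics/scene0.png

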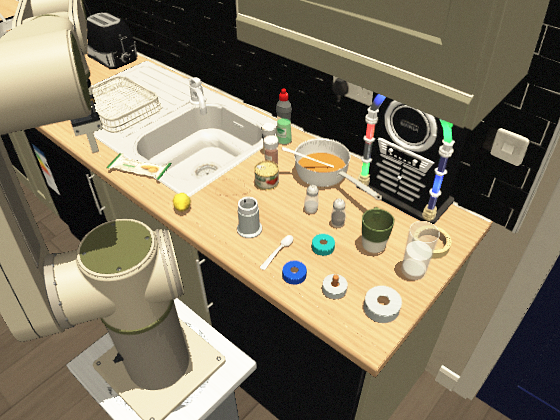

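Candidates in the top view are blue (320,251), turquoise (318,204), a small white/steel lid with a wooden knob (361,240), and a large white ring (408,227). The small one at (361,240) fits: it isn't blue or turquoise, it's the smaller of the other two, and the knob sticks up through it. I'll confirm in a crop.

Run:
```python
from h import *
import pickle
C=pickle.load(open("c0.pkl","rb"))
t=C["top"]["img"][195:285,220:440]; s=C["scene"]["img"][185:325,225:415]
a=cv2.resize(t,(780,319),interpolation=cv2.INTER_CUBIC)
b=cv2.resize(s,(380,280),interpolation=cv2.INTER_CUBIC)
k=cv2.resize(C["top"]["img"][210:260,215:265],(280,280),interpolation=cv2.INTER_CUBIC)
o=np.zeros((599,780,3),np.uint8);o[:319]=a;o[319:,:380]=b;o[319:,400:680]=k
cv2.imwrite("pics/crop0.png",o)
```

```text
(no output)
```

View pics/crop0.png

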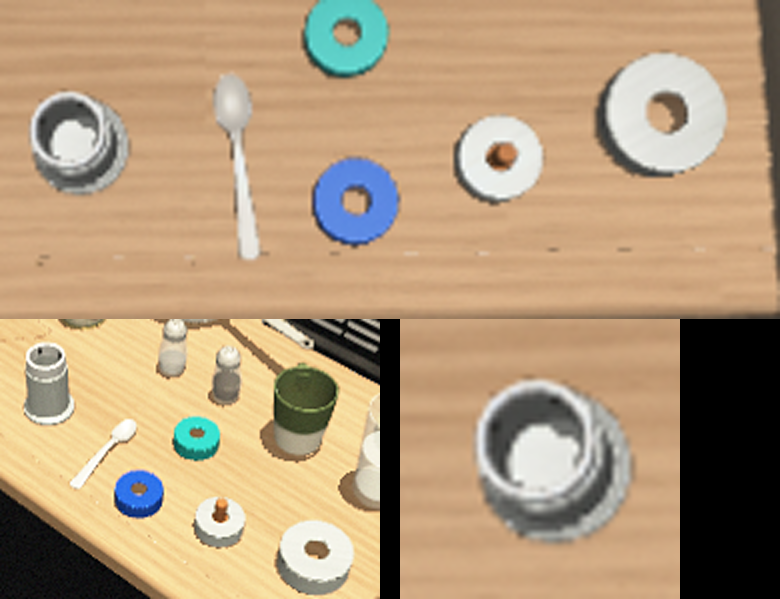

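Confirmed: only the small white lid, at about (361,240), has a knob. The caddy's rim is centred at about (240,232). Next I'll measure both.

Run:
```python
from h import *
import pickle
from scipy.spatial.transform import Rotation as R
C=pickle.load(open("c0.pkl","rb")); c=C["top"]; hsv=cv2.cvtColor(c["img"],cv2.COLOR_BGR2HSV)
m=((hsv[...,1]<40)&(hsv[...,2]>150)).astype(np.uint8)
w=np.zeros_like(m);w[222:258,342:380]=1
cs,_=cv2.findContours(m*w,0,2);k=max(cs,key=cv2.contourArea);(u,v),r=cv2.minEnclosingCircle(k);e=cv2.fitEllipse(cv2.convexHull(k));print(u,v,r,e)
print("lid",plane(c,e[0][0],e[0][1],.025),plane(c,u,v,.025))
print("caddy",plane(c,239.6,231.8,.1))
print("knob",plane(c,220+503/3.545,195+153/3.545,.053))
for n,p in(("lid scene",(.0,.0)),):pass
# two-view check: scene knob & rim
s=C["scene"]; print("scene knob", plane(s,225+222/2,185+(499-319)/2,.053),"scene rim",plane(s,225+45/2,185+(355-319)/2,.1))
st=robot.read_state(); print(R.from_rotvec(st["orientation"]).as_matrix().round(3))
T=np.eye(4);T[:3,:3]=R.from_rotvec(st["orientation"]).as_matrix();T[:3,3]=st["tool_pos"]
print((np.linalg.inv(T)@C["wrist"]["pose"]).round(4))
```

```text
360.69232177734375 238.84616088867188 11.739362716674805 ((360.73486328125, 238.86036682128906), (22.798717498779297, 23.508224487304688), 115.8686294555664)
lid [ 0.42690995 -0.1692204   0.025     ] [ 0.42694832 -0.16911205  0.025     ]
caddy [0.43946043 0.13627811 0.1       ]
knob [ 0.4255289  -0.16724176  0.053     ]
scene knob [ 0.42621257 -0.17119677  0.053     ] scene rim [0.43716084 0.13431913 0.1       ]
[[-0.908  0.419 -0.001]
 [ 0.419  0.908 -0.001]
 [ 0.    -0.001 -1.   ]]
[[ 4.000e-04  9.597e-01  2.812e-01  7.900e-02]
 [ 1.000e+00 -6.000e-04  7.000e-04 -1.200e-03]
 [ 8.000e-04  2.812e-01 -9.597e-01 -1.850e-01]
 [ 0.000e+00  0.000e+00  0.000e+00  1.000e+00]]
```

```bash
python3 -m pendant '[[[1,-2.5,-3.2,0,0],[1,-2.5,-3.2,0,0],[1,-2.5,-3.2,0,0],[1,-2.5,-3.2,0,0],[1,-2.5,-3.2,0,0],[1,-2.5,-3.2,0,0],[1,-2.5,-3.2,0,0],[1,-2.5,-3.2,0,0]]]' 20; python3 -m pendant '[[[1,-2.5,-3.2,0,0],[1,-2.5,-3.2,0,0],[1,-2.5,-3.2,0,0],[1,-2.5,-3.2,0,0],[1,-2.5,-3.2,0,0],[1,-2.5,-3.2,0,0],[1,-2.5,-3.2,0,0],[1,-2.5,-3.2,0,0]]]'
```

```text
t: 0.95
tool_pos: [0.3255, 0.2272, 0.1974]
orientation: [0.672, 3.069, -0.0]
force: [0.9, 0.2, -0.1]
opening: 0.0928
gripper_force: 0.0
t: 1.75
tool_pos: [0.4001, -0.0892, 0.1976]
orientation: [0.673, 3.068, 0.0]
force: [0.7, 0.3, -0.1]
opening: 0.0927
gripper_force: 0.0
```

```bash
python3 -m pendant '[[[1,-2,-2.1,0,0],[1,-2,-2.1,1,0],[1,-1.9,-2,2,0],[1,0,0,0,0],[1,0,0,0,0]]]'
cat > look.py <<'E'
from h import *
import sys,pickle
C={n:cam(n) for n in sys.argv[2:]}; pickle.dump(C,open(sys.argv[1]+".pkl","wb"))
ims=[C[n]["img"] for n in C]
cv2.imwrite(f"pics/{sys.argv[1]}.png",ims[0] if len(ims)==1 else cv2.resize(np.hstack(ims),(800,300)))
E
python3 look.py w1 wrist
```

```text
t: 2.25
tool_pos: [0.427, -0.1683, 0.1669]
orientation: [-0.675, -3.066, -0.001]
force: [0.3, -0.3, 0.6]
opening: 0.0929
gripper_force: 0.0
```

View pics/w1.png

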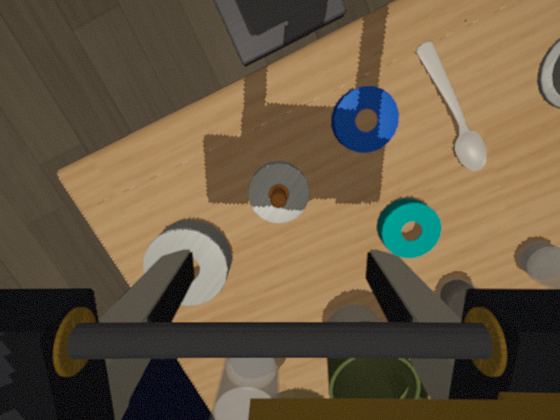

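The lid shows at about (278,193), with the knob top near (279,196).

Run:
```python
from h import *
import pickle
from scipy.spatial.transform import Rotation as R
c=pickle.load(open("w1.pkl","rb"))["wrist"]; hsv=cv2.cvtColor(c["img"],cv2.COLOR_BGR2HSV)
m=(hsv[...,1]<70).astype(np.uint8);w=np.zeros_like(m);w[150:235,238:320]=1
cs,_=cv2.findContours(m*w,0,2);k=max(cs,key=cv2.contourArea);e=cv2.fitEllipse(cv2.convexHull(k));print(e)
st=robot.read_state();T=R.from_rotvec(st["orientation"]).as_matrix();p=st["tool_pos"]
for n,uvz in dict(lid=(*e[0],.023),lid2=(278.5,193.5,.025),knob=(279,196,.053)).items():
    X=plane(c,*uvz);print(n,X.round(4),"tool delta cm",(T.T@(X-p)*100).round(2))
print(proj(c,plane(c,278.5,193.5,.025)+[0,0,.028]))
X=p+T[:,2]*0;print("tcp",proj(c,p),p)
cv2.imwrite("pics/w1c.png",cv2.resize(c["img"][150:235,238:320],None,fx=6,fy=6,interpolation=cv2.INTER_CUBIC))
```

```text
((278.14434814453125, 191.9637451171875), (60.423805236816406, 62.400054931640625), 3.227727174758911)
lid [ 0.4222 -0.1691  0.023 ] tool delta cm [ 0.42 -0.32 14.47]
lid2 [ 0.4234 -0.1692  0.025 ] tool delta cm [ 0.31 -0.29 14.27]
knob [ 0.4199 -0.167   0.053 ] tool delta cm [ 0.72 -0.23 11.47]
(np.float64(278.4028332193862), np.float64(200.3775726893423))
tcp (np.float64(282.4649455279055), np.float64(253.0056238474844)) [ 0.42745097 -0.16801371  0.16769577]
```

View pics/w1c.png

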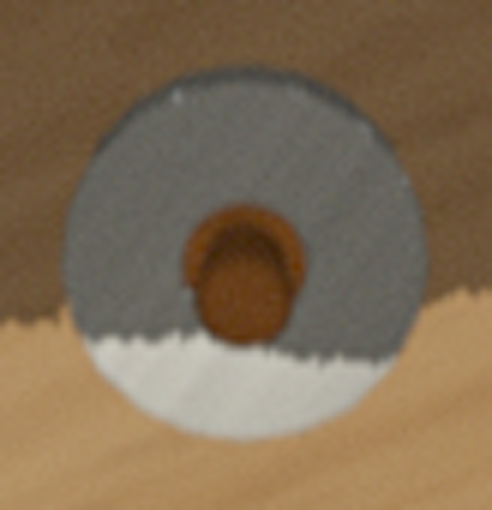

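```bash
python3 -m pendant '[[[1,0.1,-0.1,2,0],[1,0.1,-0.1,2,0],[1,0,0,2,0],[1,0,0,2,0],[1,0,0,0,0],[1,0,0,0,0]]]'; python3 look.py w2 wrist
python3 - <<'E'
from h import *
import pickle
from scipy.spatial.transform import Rotation as R
c=pickle.load(open("w2.pkl","rb"))["wrist"]
st=robot.read_state();T=R.from_rotvec(st["orientation"]).as_matrix();p=st["tool_pos"]
print(p,T.round(3).tolist(),proj(c,p),proj(c,[.4245,-.169,.053]),proj(c,[.4245,-.169,.025]))
i=c["img"].copy()
for z in(.053,.025):
  a=proj(c,p+T[:,2]*(p[2]-z)); cv2.drawMarker(i,(int(round(a[0])),int(round(a[1]))),(0,255,0),0,8,1); print(a)
u,v=map(int,a);cv2.imwrite("pics/w2c.png",cv2.resize(i[v-90:v+90,u-110:u+110],None,fx=3.3,fy=3.3,interpolation=cv2.INTER_CUBIC)); print(u-110,v-90)
E
```

```text
t: 2.9
tool_pos: [0.4254, -0.1688, 0.0886]
orientation: [0.671, 3.068, -0.0]
force: [0.2, -0.3, 0.1]
opening: 0.0928
gripper_force: 0.0
[ 0.42590871 -0.16927659  0.08927126] [[-0.909, 0.418, 0.002], [0.418, 0.909, -0.001], [-0.002, -0.0, -1.0]] (np.float64(281.3997100294076), np.float64(253.47438447983689)) (np.float64(280.67132667656807), np.float64(230.78554554650418)) (np.float64(280.57423911826663), np.float64(218.701986843288))
(np.float64(281.1501732823413), np.float64(232.76661737474018))
(np.float64(281.00323593324356), np.float64(220.56402023833135))
171 130
```

View pics/w2c.png

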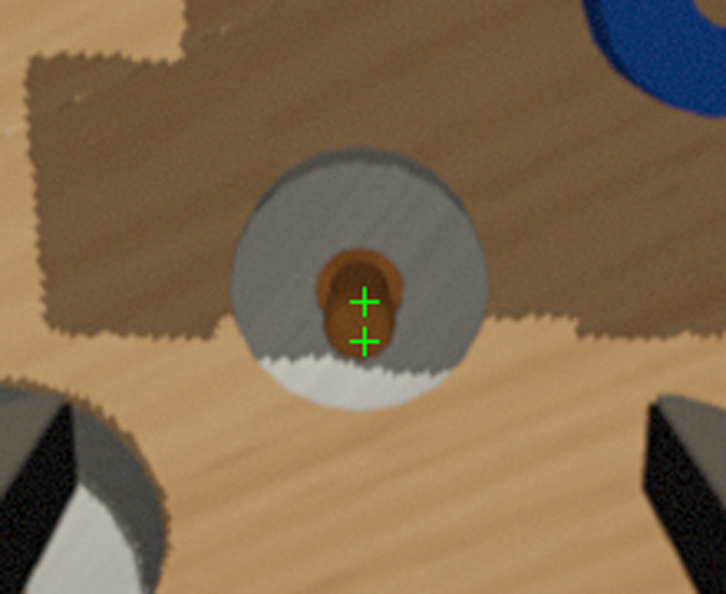

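The knob is centred between the fingers to within 1 mm across them and about 3 mm along the pads, which the pad width covers. I'll go down and grip.

```bash
python3 -m pendant '[[[1,0.1,0,2,0],[1,0,0,2,0],[1,0,0,1.5,0],[1,0,0,0.5,0],[1,0,0,0,0],[0.3,0,0,0,0],[0.3,0,0,0,0],[0.3,0,0,0,0]]]' 15;python3 -m pendant '[[[0.1,0,0,0,0],[0,0,0,0,0],[0,0,0,0,0],[0,0,0,0,0]]]' 40; python3 look.py w3 wrist top
```

```text
t: 3.75
tool_pos: [0.4249, -0.1694, 0.0286]
orientation: [0.673, 3.067, -0.001]
force: [-0.5, 0.3, 0.7]
opening: 0.0734
gripper_force: 0.0
t: 4.15
tool_pos: [0.4241, -0.169, 0.0276]
orientation: [-0.673, -3.069, -0.0]
force: [-0.1, 0.2, -0.6]
opening: 0.0415
gripper_force: 0.0
```

View pics/w3.png

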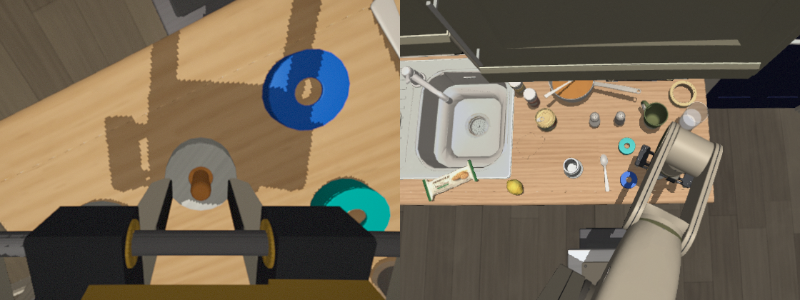

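The knob sits between the fingertips, and the fingers are still closing.

```bash
python3 - <<'E'
from h import *
import pickle
from scipy.spatial.transform import Rotation as R
c=pickle.load(open("w3.pkl","rb"))["wrist"]
st=robot.read_state();T=R.from_rotvec(st["orientation"]).as_matrix();p=st["tool_pos"]
hsv=cv2.cvtColor(c["img"],cv2.COLOR_BGR2HSV)
m=((hsv[...,1]>110)&(hsv[...,0]<20)).astype(np.uint8);w=np.zeros_like(m);w[215:300,255:310]=1;m*=w
n,l,s,cen=cv2.connectedComponentsWithStats(m);print(s[1:],cen[1:])
for z in(.053,.025):print(proj(c,[p[0],p[1],z]))
E
python3 -m pendant '[[[0,0,0,0,0],[0,0,0,0,0],[0,0,0,0,0],[0,0,0,0,0],[0,0,0,0,0],[0,0,0,0,0]]]' 40
```

```text
[[ 264  233   34   48 1244]
 [ 255  288   55   12  244]
 [ 256  290    1    1    1]
 [ 258  291    1    1    1]
 [ 309  294    1    1    1]
 [ 303  296    1    1    1]
 [ 302  297    8    3   11]
 [ 262  299    1    1    1]
 [ 264  299    1    1    1]] [[280.63424437 255.87540193]
 [284.28688525 295.7704918 ]
 [256.         290.        ]
 [258.         291.        ]
 [309.         294.        ]
 [303.         296.        ]
 [305.27272727 298.        ]
 [262.         299.        ]
 [264.         299.        ]]
(np.float64(281.99083746400686), np.float64(271.14927744549664))
(np.float64(281.6934747791272), np.float64(250.22571925310353))
t: 4.85
tool_pos: [0.4242, -0.169, 0.0277]
orientation: [0.673, 3.069, 0.0]
force: [-0.1, 1.2, -0.4]
opening: 0.0123
gripper_force: 40.0
```

```bash
python3 -m pendant '[[[0,0,0,-0.5,0],[0,0,0,-1.5,0],[0,0,0,-1.5,0],[0,0,0,-0.5,0],[0,0,0,0,0],[0,0,0,0,0]]]'; python3 look.py w4 wrist scene
python3 - <<'E'
import pickle,cv2,numpy as np
C=pickle.load(open("w4.pkl","rb"))
a=cv2.resize(C["wrist"]["img"][180:330,190:380],None,fx=2.1,fy=2.1);b=cv2.resize(C["scene"]["img"][200:320,260:412],(399,315))
cv2.imwrite("pics/w4c.png",np.hstack([a,b[:a.shape[0]]]))
E
```

```text
t: 5.45
tool_pos: [0.4239, -0.1689, 0.0671]
orientation: [-0.673, -3.068, -0.0]
force: [-0.2, -0.0, -2.4]
opening: 0.0126
gripper_force: 40.0
```

View pics/w4c.png

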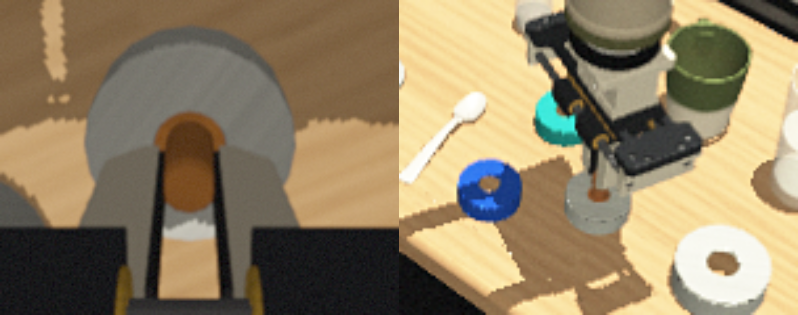

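Both lids are up and nested: the force dropped by about 1.8 N, and the lid shows level under the fingers. Next is a viewpoint beside the caddy.

```bash
python3 -m pendant '[[[0,0,0,-1,0],[0,0,0,-2.5,0],[0,0,0,-3,0],[0,0,0,-3,0],[0,0,1,-2.5,0],[0,0.5,2,-1,0],[0,0.5,3,0,0],[0,0.5,3.5,0,0]]]'; python3 -m pendant '[[[0,0.5,4,0,0],[0,0.5,4,0,0],[0,0.5,3.5,0,0],[0,0.5,3,0,0],[0,0.4,2.5,0,0],[0,0.5,1.7,0,0],[0,0,0,0,0],[0,0,0,0,0]]]'; python3 look.py w5 wrist
```

```text
t: 6.35
tool_pos: [0.4507, -0.0762, 0.1988]
orientation: [0.675, 3.067, -0.001]
force: [0.9, 0.2, -2.0]
opening: 0.0122
gripper_force: 40.0
t: 7.15
tool_pos: [0.502, 0.1054, 0.1977]
orientation: [-0.671, -3.069, 0.001]
force: [0.3, -0.1, -2.1]
opening: 0.0127
gripper_force: 40.0
```

View pics/w5.png

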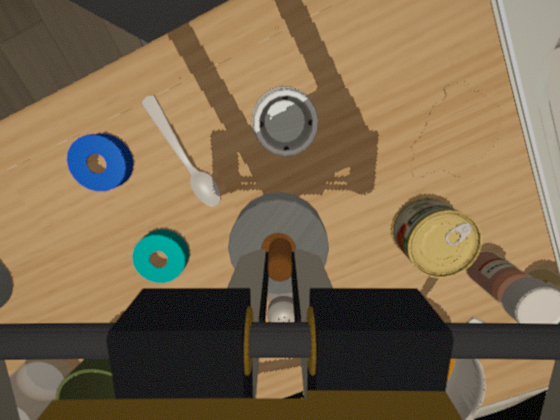

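The caddy mouth shows at about (286,121). The held lid spans about x 228–329, with its front edge at y≈194. I'll measure both in tool axes through the same camera, so its bias cancels.

Run:
```python
from h import *
import pickle
from scipy.spatial.transform import Rotation as R
from scipy.optimize import least_squares
c=pickle.load(open("w5.pkl","rb"))["wrist"]
st=robot.read_state();T=R.from_rotvec(st["orientation"]).as_matrix();p=st["tool_pos"];print(p)
hsv=cv2.cvtColor(c["img"],cv2.COLOR_BGR2HSV)
m=(hsv[...,1]<75).astype(np.uint8)
def cont(y0,y1,x0,x1):
    w=np.zeros_like(m);w[y0:y1,x0:x1]=1
    cs,_=cv2.findContours(m*w,0,1);return max(cs,key=cv2.contourArea)
k=cont(75,170,238,335);e=cv2.fitEllipse(cv2.convexHull(k));print("caddy",e,cv2.boundingRect(k))
tool=lambda u,v,z:(T.T@(plane(c,u,v,z)-p)*100).round(2)
print("rim z.1",tool(*e[0],.1),"z0.05",tool(*e[0],.05),"z0",tool(*e[0],0.),plane(c,*e[0],.1))
P=np.array(c["pose"]);print("nadir",proj(c,[P[0,3],P[1,3],.05]))
k=cont(185,262,215,340)[:,0,:];u0,u1=k[:,0].min(),k[:,0].max()+1;v0=k[:,1].min();print("lid",u0,u1,v0,k[k[:,0]==u0][:,1],k[k[:,0]==u1-1][:,1])
print("L/R",tool(u0,245,p[2]-.0027),tool(u1,245,p[2]-.0027),"front",tool(279,v0,p[2]-.0257))
# bore dark/bright profile through rim
g=c["img"].mean(2).astype(int);print(g[121,250:322].tolist());print(g[80:162,286].tolist())
```

```text
[0.50205142 0.10492688 0.19769878]
caddy ((284.61309814453125, 120.73915100097656), (65.8988265991211, 69.9329605102539), 167.89459228515625) (252, 86, 66, 70)
rim z.1 [7.37 0.31 9.77] z0.05 [ 7.27  0.38 14.77] z0 [ 7.17  0.45 19.77] [0.43638049 0.1385334  0.1       ]
nadir (np.float64(279.9782544729244), np.float64(113.64740589351506))
lid 228 329 192 [247 248 249] [249 248]
L/R [ 0.36 -3.18  0.27] [0.37 2.88 0.27] front [ 3.09 -0.13  2.57]
[143, 140, 145, 137, 165, 194, 207, 206, 185, 135, 69, 40, 48, 61, 72, 102, 105, 109, 107, 107, 107, 105, 109, 109, 108, 106, 109, 108, 110, 104, 107, 108, 108, 104, 106, 107, 108, 105, 108, 108, 108, 108, 106, 108, 106, 105, 107, 105, 106, 106, 105, 105, 107, 106, 94, 70, 63, 59, 39, 23, 13, 30, 80, 114, 121, 121, 122, 108, 86, 83, 83, 84]
[143, 141, 140, 142, 138, 136, 127, 145, 124, 132, 182, 202, 207, 208, 199, 147, 64, 28, 21, 62, 132, 186, 204, 206, 207, 207, 200, 171, 151, 140, 122, 105, 106, 110, 109, 110, 108, 108, 108, 105, 107, 108, 106, 107, 106, 108, 108, 109, 106, 107, 111, 111, 111, 108, 109, 109, 108, 106, 108, 109, 107, 105, 85, 81, 78, 61, 42, 18, 13, 40, 86, 117, 128, 128, 118, 104, 87, 77, 84, 83, 81, 83]
```

```bash
python3 -m pendant '[[[0,0.4,0.2,1.5,0],[0,0.4,0.2,2,0],[0,0,0,0.5,0],[0,0,0,0,0],[0,0,0,0,0]]]'
cat > rim.py <<'E'
from h import *
import sys,pickle
from scipy.optimize import least_squares
from scipy.ndimage import map_coordinates,gaussian_filter
def fit(c,g0,z,R,win,sign,angs):
    """edge points of circle radius R at height z about guess g0(xy); sign +1: bright->dark outward"""
    g=gaussian_filter(c["img"].astype(float).mean(2),.7); pts=[]
    rr=np.arange(R-win,R+win,.00015)
    for a in angs:
        X=np.array([proj(c,[g0[0]+r*np.cos(a),g0[1]+r*np.sin(a),z]) for r in rr])
        s=map_coordinates(g,[X[:,1],X[:,0]],order=1); d=-sign*np.gradient(s); i=d.argmax()
        if d[i]>.6: pts.append([g0[0]+rr[i]*np.cos(a),g0[1]+rr[i]*np.sin(a)])
    pts=np.array(pts)
    f=least_squares(lambda q:np.hypot(pts[:,0]-q[0],pts[:,1]-q[1])-q[2],[*g0,R],loss="soft_l1",f_scale=.0005)
    return f.x,len(pts),np.median(abs(f.fun))
E
python3 look.py w6 wrist
python3 - <<'E'
from rim import *
from scipy.spatial.transform import Rotation as Ro
st=robot.read_state();T=Ro.from_rotvec(st["orientation"]).as_matrix();p=st["tool_pos"];print(p)
A=np.linspace(0,2*np.pi,72,endpoint=False)
C0=pickle.load(open("c0.pkl","rb"));W5=pickle.load(open("w5.pkl","rb"));W6=pickle.load(open("w6.pkl","rb"))
for n,c in(("top",C0["top"]),("scene",C0["scene"]),("w5",W5["wrist"]),("w6",W6["wrist"])):
  g=np.array([.4382,.137])
  for _ in range(3): x,k,r=fit(c,g,.1,.022,.004,1 if 0 else -1,A); g=x[:2]   # dark bore -> bright rim
  print(n,x.round(4),k,r.round(5),"tool",(T.T@(np.array([*x[:2],.1])-p)*100).round(2))
c=W6["wrist"]; g=p[:2]
aa=np.arctan2(T[1,0],T[0,0])
for sg in(1,-1):
  x,k,r=fit(c,p[:2],p[2]-.0027,.031,.004,sg,aa+np.linspace(-1.6,1.6,41)); print("lid top edge",x.round(4),k,r.round(5),"tool",(T.T@(np.array([*x[:2],.1])-p)*100).round(2))
x,k,r=fit(c,p[:2],p[2]-.0257,.031,.004,-1,aa+np.linspace(-.5,.5,31)); print("skirt",x.round(4),k,r,(T.T@(np.array([*x[:2],.1])-p)*100).round(2))
E
```

```text
t: 7.7
tool_pos: [0.4968, 0.1121, 0.158]
orientation: [0.674, 3.068, 0.0]
force: [1.5, -0.3, -1.9]
opening: 0.0123
gripper_force: 40.0
[0.49718682 0.11219914 0.15846854]
top [0.4406 0.1386 0.0214] 57 0.0004 tool [6.25 0.02 5.84]
scene [0.437  0.1344 0.0202] 72 0.00064 tool [ 6.4  -0.51  5.84]
w5 [0.4386 0.1384 0.0216] 72 0.00015 tool [ 6.42 -0.08  5.84]
w6 [0.4386 0.1385 0.0217] 72 0.00011 tool [ 6.43 -0.07  5.84]
lid top edge [0.4933 0.1114 0.0288] 25 0.00022 tool [ 0.33 -0.24  5.85]
lid top edge [0.4922 0.1119 0.0299] 29 0.00043 tool [ 0.45 -0.24  5.85]
skirt [0.49   0.1137 0.0245] 26 0.0005092081258605483 [ 0.72 -0.17  5.85]
```

Rim is at tool (6.43, -0.07) and the knob axis at about (0.12, -0.08), so I move +6.3 cm in x and then go down.

```bash
python3 -m pendant '[[[0,1,0,0,0],[0,2,0,0,0],[0,2,0,0,0],[0,1,0,0,0],[0,0.3,0,0,0],[0,0,0,0,0],[0,0,0,0,0]]]'; python3 -m pendant '[[[0,0,0,1,0],[0,0,0,1,0],[0,0,0,0.7,0],[0,0,0,0.6,0],[0,0,0,0.3,0],[0,0,0,0,0]]]'; python3 -m pendant '[[[0,0,0,0.2,0],[0,0,0,0.2,0],[0,0,0,0.1,0],[0,0,0,0,0]]]'
```

```text
t: 8.45
tool_pos: [0.44, 0.1387, 0.158]
orientation: [0.673, 3.068, 0.0]
force: [-0.0, -0.5, -1.2]
opening: 0.0122
gripper_force: 40.0
t: 9.05
tool_pos: [0.439, 0.1388, 0.121]
orientation: [-0.673, -3.068, 0.001]
force: [-0.9, -0.4, -1.2]
opening: 0.0126
gripper_force: 40.0
t: 9.45
tool_pos: [0.4399, 0.1389, 0.1172]
orientation: [0.673, 3.068, 0.001]
force: [-0.7, 0.2, 1.2]
opening: 0.0126
gripper_force: 40.0
```

The plug is in and resting on the seal (force is rising at TCP 0.117). Now I press.

```bash
python3 -m pendant '[[[0,0,0,0.2,0],[0,0,0,0.2,0],[0,0,0,0.1,0],[0,0,0,0.1,0],[0,0,0,0,0]]]' 55; python3 -m pendant '[[[0,0,0,0.1,0],[0,0,0,0.1,0],[0,0,0,0,0]]]'
```

```text
t: 9.95
tool_pos: [0.4399, 0.1388, 0.1113]
orientation: [0.673, 3.068, 0.0]
force: [-1.4, -0.9, 2.9]
opening: 0.0117
gripper_force: 55.0
t: 10.25
tool_pos: [0.4399, 0.1394, 0.1097]
orientation: [0.673, 3.068, 0.002]
force: [-3.6, 1.9, 8.6]
opening: 0.0119
gripper_force: 55.0
```

```bash
python3 -m pendant '[[[0,0,0,0.1,0],[0,0,0,0.05,0],[0,0,0,0,0]]]'; python3 -m pendant '[[[0,0,0,0.1,0],[0,0,0,0.05,0],[0,0,0,0,0]]]'
```

```text
t: 10.55
tool_pos: [0.4403, 0.1395, 0.1094]
orientation: [0.672, 3.067, 0.002]
force: [-6.7, 1.2, 16.3]
opening: 0.0121
gripper_force: 55.1
t: 10.85
tool_pos: [0.4413, 0.1396, 0.1094]
orientation: [0.672, 3.065, 0.004]
force: [-7.8, -0.1, 26.1]
opening: 0.0121
gripper_force: 55.2
```

The stop is solid (26 N with no travel at TCP 0.1094, as expected). Unload, release, open fully and measure.

```bash
python3 -m pendant '[[[0,0,0,-0.15,0],[0,0,0,-0.15,0],[0,0,0,0,0],[1,0,0,0,0],[1,0,0,0,0],[1,0,0,-0.3,0],[1,0,0,-1,0],[1,0,0,-2,0]]]'; python3 -m pendant '[[[1,0,0,-2,0],[1,0,0,-2,0],[1,0,0,0,0],[1,0,0,0,0],[1,0,0,0,0],[1,0,0,0,0],[1,0,0,0,0],[1,0,0,0,0]]]'; python3 look.py w7 wrist;  python3 - <<'E'
from rim import *
from scipy.spatial.transform import Rotation as Ro
st=robot.read_state();T=Ro.from_rotvec(st["orientation"]).as_matrix();p=st["tool_pos"];print(p,st["force"])
c=pickle.load(open("w7.pkl","rb"))["wrist"];A=np.linspace(0,2*np.pi,72,endpoint=False)
g=np.array([.4386,.1385])
for sg in(1,-1):
  for zz in(.107,.116): 
    x,k,r=fit(c,g,zz,.031,.004,sg,A); print(sg,zz,x.round(4),k,r.round(5),"tool",(T.T@(np.array([*x[:2],.1])-p)*100).round(2))
u,v=map(int,proj(c,[*g,.107]));i=c["img"].copy()
cv2.imwrite("pics/w7c.png",np.hstack([cv2.resize(i[max(v-70,0):v+70,u-75:u+75],(429,400)),cv2.resize(i,(371,278)).repeat(1,0) if 0 else cv2.copyMakeBorder(cv2.resize(i,(371,278)),0,122,0,0,0)]))
E
```

```text
t: 11.65
tool_pos: [0.4382, 0.1385, 0.1408]
orientation: [-0.673, -3.066, 0.002]
force: [-0.3, -0.1, 1.1]
opening: 0.0473
gripper_force: 0.0
t: 12.45
tool_pos: [0.4391, 0.1388, 0.1811]
orientation: [-0.673, -3.068, 0.001]
force: [0.1, -0.6, 0.1]
opening: 0.093
gripper_force: 0.0
[0.43918475 0.13877817 0.18120605] [0.64525372 0.20485457 0.4734498 ]
1 0.107 [0.4385 0.1379 0.0312] 29 0.00032 tool [ 0.02 -0.1   8.12]
1 0.116 [0.4357 0.139  0.0299] 28 0.00032 tool [ 0.32 -0.12  8.12]
-1 0.107 [0.4365 0.1381 0.0307] 58 0.00042 tool [ 0.21 -0.17  8.12]
-1 0.116 [0.435  0.1391 0.0297] 53 0.00051 tool [ 0.38 -0.14  8.12]
```

View pics/w7c.png

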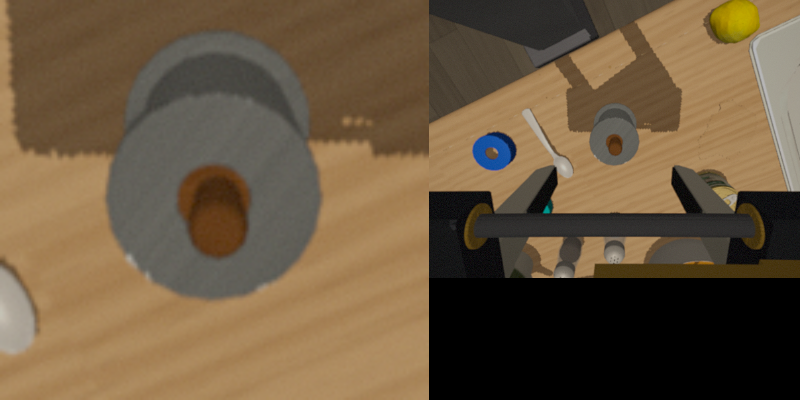

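The lids are seated: the outer lid is centred at about (615,138) in the small view with the knob in the hole, and its fitted radius of 31 mm at z=0.107 matches fully home. Next I lower the open fingers around the skirt.

```bash
python3 -m pendant '[[[1,0.05,0,2.5,0],[1,0,0,3,0],[1,0,0,2.5,0],[1,0,0,1.5,0],[1,0,0,0.5,0],[1,0,0,0,0],[0.55,0,0,0,0],[0.55,0,0,0,0]]]' 15; python3 -m pendant '[[[0.5,0,0,0,0],[0.5,0,0,0,0],[0.5,0,0,0,0],[0.5,0,0,0,0],[0.5,0,0,0,0],[0.5,0,0,0,0],[0.5,0,0,0,0]]]'
```

```text
t: 13.3
tool_pos: [0.44, 0.1393, 0.0829]
orientation: [0.673, 3.067, 0.001]
force: [0.2, 1.0, 0.1]
opening: 0.0814
gripper_force: 0.0
t: 14.0
tool_pos: [0.4393, 0.1391, 0.082]
orientation: [0.673, 3.068, 0.0]
force: [-0.6, -0.8, 5.7]
opening: 0.0603
gripper_force: 15.0
```

```bash
python3 -m pendant '[[[0.4,0,0,0,0],[0.4,0,0,-0.2,0],[0.4,0,0,-0.3,0],[0.4,0,0,-0.5,0],[0.4,0,0,0,0]]]' 20; python3 -m pendant '[[[0.4,0,0,-1,0],[0.4,0,0,-1,0],[0.4,0,0,-1,0],[0.4,0,0,-1,0],[0.4,0,0,-1,0]]]';python3 -m pendant '[[[0.4,0,0,-1,0],[0.4,0,0,-1.5,0],[0.4,0,0,-1,0],[0.4,0,0,-0.5,0],[0.4,0,0,0,0],[0.4,0,0,0,0],[0.4,0,0,0,0]]]'
```

```text
t: 14.5
tool_pos: [0.4394, 0.1392, 0.0923]
orientation: [0.673, 3.068, 0.001]
force: [0.3, 1.4, -0.7]
opening: 0.0602
gripper_force: 20.0
t: 15.0
tool_pos: [0.4392, 0.1391, 0.1429]
orientation: [0.673, 3.068, 0.0]
force: [-0.5, -0.4, -0.8]
opening: 0.0598
gripper_force: 20.0
t: 15.7
tool_pos: [0.4385, 0.139, 0.1809]
orientation: [-0.673, -3.068, 0.001]
force: [0.6, -0.9, -0.5]
opening: 0.0599
gripper_force: 20.0
```

Run:
```python
from h import *
for n in("scene","wrist"):
    c=cam(n);h=cv2.cvtColor(c["img"],cv2.COLOR_BGR2HSV);m=((h[...,1]>130)&(h[...,0]<17)&(h[...,2]<200)).astype(np.uint8)
    k,l,s,ce=cv2.connectedComponentsWithStats(m)
    a=[proj(c,[.4386,.1385,z]) for z in(.135,.121,.104,.1)];print(n,np.round(a,1).tolist())
    for i in range(1,k):
        if s[i,4]>5 and np.hypot(*(ce[i]-a[1]))<60:print(s[i],ce[i].round(1))
st=robot.read_state();print(st["t"],st["force"],st["gripper_force"],st["opening"])
```

```text
scene [[246.0, 192.2], [246.3, 196.2], [246.7, 200.9], [246.7, 202.0]]
[266 177  12   8  48] [271.8 181.1]
[238 192  20  17 225] [247.2 201.1]
wrist [[280.9, 227.5], [280.8, 221.5], [280.8, 215.1], [280.8, 213.7]]
[251 185  61  26 859] [281.3 196.3]
[314 188  15   9  32] [320.1 191.2]
[323 189   8   6  13] [326.8 191.6]
15.8 [-0.67399335 -0.57495549 -0.68267441] 19.999848380684853 0.05990367979508507
```

In the scene view, the knob top (row 192) matches its seated prediction (192.2) and the flange sits on the rim. The outer lid is held at 20 N, so I'm handing in.

```bash
python3 -c "
from plant import robot
print(robot.close_job())"
```

```text
the job is handed in; nothing more can be done
None
```

The job is handed in at about 16 s: by force and camera readings the inner lid is fully home in the upright caddy and the outer lid is held still about 10 cm above its seat; no verdict was returned.

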